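# Level the pot shelf with the foot key

### The arm

A 7-joint arm with a two-finger parallel gripper is mounted at the origin on the work surface. World frame = base frame: x ahead of the robot, y to its left, z up, the work surface at z = 0. Lengths are in m, angles in degrees, forces in N, time in s.
With the tool pointing down it reaches from about 0.4 to 0.925 m from the base axis. Payload 5.6 kg.
Tool frame: the origin (TCP) lies at the centre of the arm's flange, where the gripper is bolted on; the fingertips stand 173 mm ahead of it and the grasp point (between the pads) lies robot.hold_point_z ahead of it (robot.hold_point_z is the distance from the TCP to the grasp point, in m); z points along the fingers, y is the line along which they close (so a half turn about z gives the same grasp; the last joint's range is limited). The gripper opens to 85 mm and grips with 20 to 120 N. Pads are 22 mm wide; open, the fingers measure 114 mm over their backs; the gripper's body (76 mm by 85 mm) begins 54 mm behind the grasp point. The pads swing forward as they close: fully open they stand 13 mm farther back than shut.
Start: joints at [74.771, 26.786, -0.665, 91.828, 0.344, 61.387, -3.226], TCP at [0.144, -0.634, 0.405] pointing down, gripper open.
Joint ranges: [-144.91, 144.91], [-17.63, 115.5], [-89.93, 88.59], [15.96, 139.68], [-74.01, 254.01], [8.47, 105.57], [-167.45, 167.45]. Speed limits (degrees/s): [147.25, 147.25, 180, 180, 180, 180, 180].

### API

Orientations are given as [roll, pitch, yaw] about the fixed x, y, z axes, in that order (R = Rz(yaw) Ry(pitch) Rx(roll)).
In Python, from station import robot gives the robot as it stands.
- The arm moves only by the shell command python3 -m pendant 'ROWS' [FORCE]. ROWS is JSON, a list of rows, each an object with "fingers": the gripper command: -1 is shut, 1 is fully open, values between are in proportion; "offset": the shift along the tool's x, y, z in m, a list of three; "twist": the turn about the tool's z in degrees. In form: [{"fingers": fingers, "offset": [dx, dy, dz], "twist": twist}, ...]. A call has 1 to 10 rows; each row shifts and turns the commanded pose from where the row before left it, along the tool's axes as they then stand; what a row does not reach is not made up. A row lasts 1/8 s, in which the tool goes at most 62.5 mm and 10.7 degrees, less where a joint would pass 70% of its speed; a pose out of reach is approached as far as the arm can. A call with a gripper value outside its range is refused whole. The fingers move at their own pace and stop on an object; FORCE is the grip in N (left out, the last holds). Time passes only in rows, so rows that do not move let the fingers close. It gives the time, the measured TCP pose, the force, the opening and the grip force at its end, in the units of the state.
- robot.observe(): the state, without advancing time (a new reading comes with each control period).
- robot.grab_frame(name): name is "side" or "top" or "wrist"; returns the picture (480x640x3 uint8, red, green, blue); there is no depth.
- robot.get_calibration(name): a dict with "intrinsics" (3x3 intrinsics, pixels), "rvec" (rotation vector, rad) and "tvec" (3), from world to camera coordinates, as OpenCV has them. Camera axes: x right, y down, z forward; pixel columns grow to the right and rows downward; lengths in m; the calibration is good to about 2 mm. A picture is of the moment at which its call begins: read the wrist's pose just before it. get_calibration takes no time and is no camera call; for the wrist camera it gives the pose at the moment of the call.
- robot.close_job(): hands the job in; it is judged then, once.
The state is a dict: "t": time; "joint_pos": joint angles; "qd": joint speeds; "effort": joint torques, N m; "position": TCP position; "ee_rot": TCP orientation; "contact_force": force on the tool from outside, world axes, zero at the start; "moment": the same for the moment, N m; "opening": opening from 0.0 (shut) to 1.0 (fully open); "grip_force": force on a finger pad.
Only numpy, scipy, OpenCV 4.12 (cv2) and the standard library are available. Lean on these libraries where they do the work, as an engineer would, in place of code of your own. Each camera call takes 0.05 s, during which the arm holds its last target. There are 200 camera calls.

### The job

Level the small steel pot shelf: push the square socket of the orange key fully onto the brass spigot of the shelf's levelling foot, against its red spring collar, and keeping it pressed home turn it clockwise until the white bubble of the spirit level lies between the two black lines. Finish while still gripping the key and pressing it home on the spigot, with the bubble between the lines. Leave the bowl, tiffin carrier, jar, tin, mug and wooden spoon where they are.

Things in the scene. Friction and masses are not known exactly. Their poses are not given: they have to be found in the camera images.
- key: Loose key standing upright on the ledge, 84 mm tall, about 160 g. Below: an orange square sleeve 34 x 34 mm, 34 mm tall, open underneath. Above: a black square head 26 x 26 mm, from 34 to 84 mm above the underside, to grip on any two opposite faces. Origin: centre of the underside; z up; x and y square to the faces.
- key_seat (a point): Middle of the socket's ceiling inside the key, on its axis, 24 mm above its underside; axes as the key's. It meets the spigot's top when the key is fully on. The socket is 22.5 mm square, 24 mm deep, parallel to the outer faces, mouth chamfered 2 mm. It fits the spigot in any of four quarter turns, with about 0.13 rad of free play either way.
- spigot: Brass square drive spigot, 20 x 20 mm, of the levelling foot, near one end of the shelf, inside a red collar. Origin: centre of its top face, always 76 mm above the ledge; z up; x and y square to its sides. Top 4 mm narrowed to 16.5 mm. It turns about the vertical against about 0.1 N m, stays where left, range 1.4 rad either side of level; it starts 0.55 to 1.25 rad anticlockwise of level.
- collar: Red round spring collar around the spigot, 48 mm outside, 32 mm inside. Origin: centre of its top face, 71 mm above the ledge at rest (5 mm below the spigot's top). The key's rim must push it straight down 19 mm before the key is fully on; it pushes back with about 5 N at first and 10 N when the key is home, and lifts the key off again when let go. It does not turn.
- bubble: White bubble of the spirit level, 24 mm long (along the vial) by 16 mm, on a green strip, seen from above. Origin: its centre. Turning the spigot clockwise (seen from above) raises that end of the shelf by a hair and moves the bubble along the vial towards the spigot's end (the vial's -y) by 26 mm per rad. At the start it is 14 to 33 mm to the +y side of the vial's middle.
- vial_mid (a point): Middle of the spirit level's vial: an aluminium bar 124 x 32 x 16 mm fixed on the shelf, with a green strip and two black cross lines, inner edges 18 mm either side of this point, so the bubble is between them when its centre is within 6 mm of it. y along the vial, away from the spigot; x across, away from the bowl; z up.
- stand: Pot shelf: a steel plate 180 x 280 mm on feet, top about 44 mm above the ledge, fixed to the ledge. Origin: on the ledge under the plate's middle; y along the shelf. The spigot's axis is at x = 0, y = -115 mm; the rigid legs at the +y end; the vial's middle at x = 60, y = 35 mm; the bowl near x = -30, y = 70 mm.
- bowl: Aluminium bowl standing on the shelf, 110 mm across, 50 mm tall. Origin: centre of the underside. A bystander: leave it where it stands.
- tiffin: Green three-tier tiffin carrier with a side clip and a wire handle, closed, 124 mm across, 205 mm tall. Origin: centre of the underside. A bystander: leave it where it stands.
- jar: Amber spice jar with a red cap, 56 mm across, 80 mm tall. Origin: centre of the underside. A bystander: leave it where it stands.
- tin: Blue tin, 70 mm across, 100 mm tall. Origin: centre of the underside. A bystander: leave it where it stands.
- mug: White mug, 80 mm across, 90 mm tall, handle on its y side. Origin: centre of the underside. A bystander: leave it where it stands.
- spoon: Wooden spoon lying on the ledge, about 200 mm long along its x axis, 20 mm high. Origin: near its middle. A bystander: leave it where it stands.
Mind the look-alikes: they are no part of the job. Of the things like the key, leave any that is pink or purple; of the rest the larger one is meant.

How it is judged:
By the outcome, as a careful person would: the job done as asked, in the order asked, and still so for the second after the job is handed in, while the arm keeps its last pose, push and grip.
It also fails if it takes over 48 s, if anything falls off the work surface, if the arm or the gripper's body presses on something with over 40 N, if the wrist force passes 120 N, or if a joint passes its speed limit or range.

## Working session

There is one attempt and no reset: what is moved stays moved. The work goes in short steps, Python scripts to look and compute and a shell command to move; the robot and the scene stay as the last step left them, time stands still between calls to the robot, and variables do not carry over. Pictures are saved under pics/ and viewed, at most 10 in all, crops included, and the job is handed in when it is done.

```bash
mkdir -p pics; cat > h.py <<'E'
from station import robot
import numpy as np, cv2
def snap(n,f):
    im=robot.grab_frame(n); cv2.imwrite('pics/'+f,im[:,:,::-1]); return im
def ray(c,u,v,z):
    K=np.array(c['intrinsics']);R=cv2.Rodrigues(np.array(c['rvec'],float))[0];t=np.array(c['tvec']).ravel()
    d=R.T@np.linalg.inv(K)@[u,v,1]; o=-R.T@t
    return o+d*(z-o[2])/d[2]
def proj(c,P):
    return cv2.projectPoints(np.array(P,float).reshape(-1,3),np.array(c['rvec'],float),np.array(c['tvec'],float),np.array(c['intrinsics'],float),None)[0].reshape(-1,2)
E
python3 - <<'E'
from h import *
print(robot.hold_point_z); s=robot.observe(); print(s)
snap('top','top0.png'); snap('side','side0.png')
for n in('top','side'):
    c=robot.get_calibration(n);R=cv2.Rodrigues(np.array(c['rvec']))[0];print(n,-R.T@np.array(c['tvec']).ravel())
E
```

```text
0.1547
{'t': 0.0, 'joint_pos': array([74.77056113, 26.83761245, -0.66585646, 91.88068081,  0.34408465,
       61.38594758, -3.22686042]), 'qd': array([-0.02997388,  0.00074769, -0.05449992,  0.00972431, -0.06900559,
       -0.08774993,  0.08153032]), 'effort': array([ 1.92814018e-04, -5.32371426e+01,  2.14668014e-02, -2.51294374e+01,
        1.14527758e-02,  7.63289194e-03,  9.43618943e-06]), 'position': array([ 0.14353641, -0.63370207,  0.40372153]), 'ee_rot': array([-1.79897977e+02,  6.91443649e-03,  1.27620508e+01]), 'contact_force': array([ 0.71897679, -0.01836235,  0.69850219]), 'moment': array([0.00548345, 0.02400638, 0.05135763]), 'grip_force': 0.0, 'opening': 1.0004846955236548}
top [0.35233335 0.03633454 1.25945724]
side [ 0.32850527 -1.06318676  0.96717015]
```

View pics/top0.png

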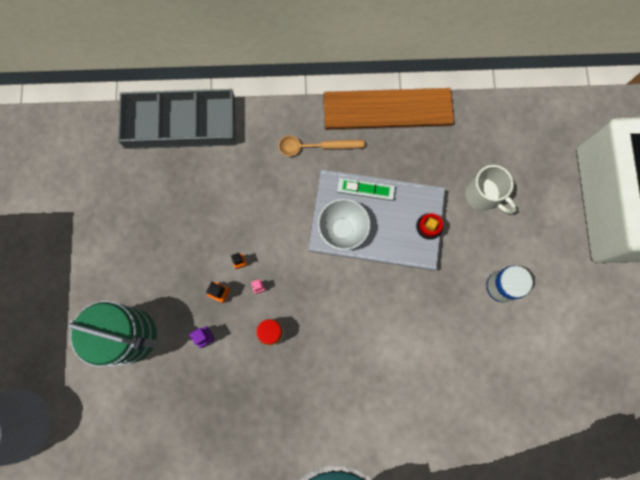

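View pics/side0.png

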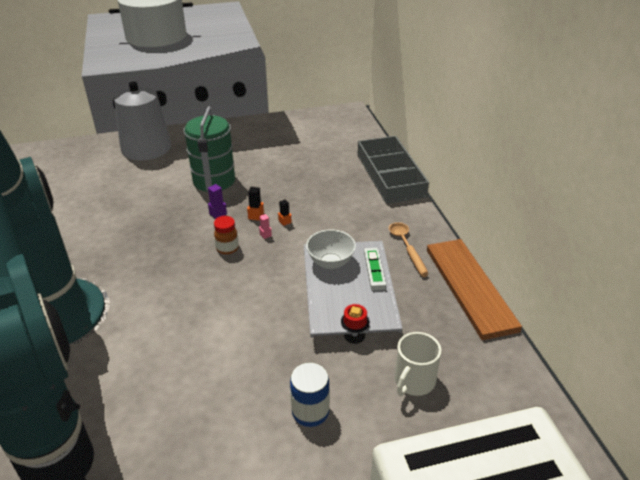

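The top view (side view agrees) shows four key-like things: large orange (217,291), small orange (238,260), pink (258,286) and purple (201,337). The large orange one fits the description. The spigot is at (431,225), and the bubble at (352,186).

```bash
python3 - <<'E'
from h import *
im=cv2.imread('pics/top0.png')
a=cv2.resize(im[240:350,180:280],(500,550),interpolation=cv2.INTER_CUBIC)
b=cv2.resize(im[160:280,300:460],(800,600),interpolation=cv2.INTER_CUBIC)
cv2.imwrite('pics/c1.png',a);cv2.imwrite('pics/c2.png',b)
c=robot.get_calibration('top')
for n,u,v,z in[('key',215,289,.084),('spig',431,225,.076),('bub',352,186,.06),('jar',269,331,.08),('tiff',103,333,.2),('small',238,260,.06),('purple',201,336,.08),('pink',258,286,.06)]: print(n,ray(c,u,v,z).round(3))
E
```

```text
key [0.484 0.232 0.084]
spig [ 0.607 -0.227  0.076]
bub [ 0.703 -0.064  0.06 ]
jar [0.395 0.122 0.08 ]
tiff [0.397 0.419 0.2  ]
small [0.547 0.187 0.06 ]
purple [0.39  0.261 0.08 ]
pink [0.49  0.145 0.06 ]
```

View pics/c1.png

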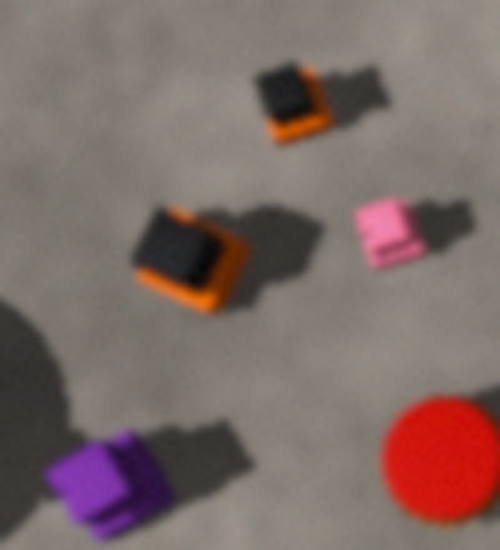

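View pics/c2.png

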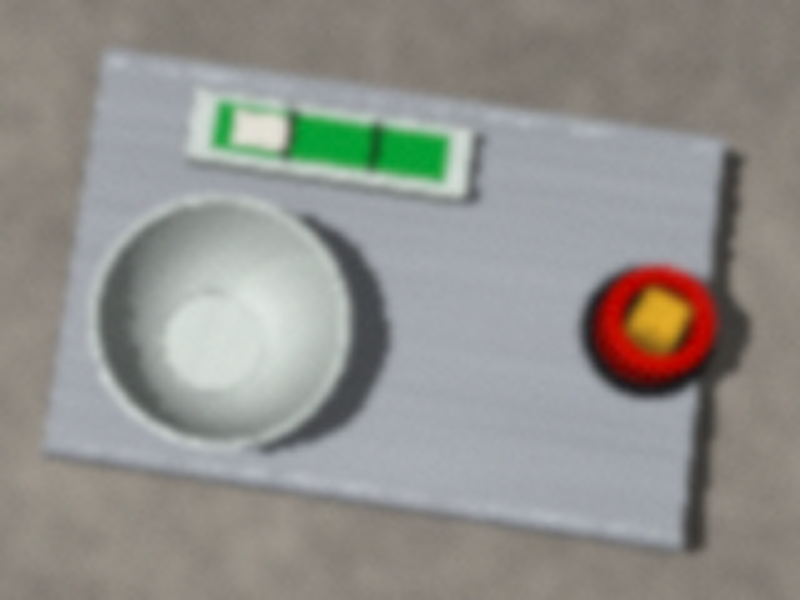

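The crops confirm it: the large orange key with the black head is at crop 1 (178,252), with the small orange, pink and purple ones clearly separate. Crop 2 shows the bubble at the far end of the vial. I'll pass over the spigot first for a close look, then go on to the key.

```bash
python3 -m pendant '[{"fingers":1,"offset":[0.05,-0.028,0],"twist":0},{"fingers":1,"offset":[0.05,-0.028,0],"twist":0},{"fingers":1,"offset":[0.05,-0.028,0],"twist":0},{"fingers":1,"offset":[0.05,-0.028,0],"twist":0},{"fingers":1,"offset":[0.05,-0.028,0],"twist":0},{"fingers":0.2,"offset":[0.05,-0.028,0],"twist":0},{"fingers":0.2,"offset":[0.05,-0.028,0],"twist":0},{"fingers":0.2,"offset":[0.05,-0.028,0],"twist":0},{"fingers":0.2,"offset":[0.05,-0.028,0],"twist":0},{"fingers":0.2,"offset":[0.03,-0.018,0],"twist":0}]'
python3 - <<'E'
from h import *
s=robot.observe();print(s['t'],s['position'],s['ee_rot'],s['opening'],s['joint_pos'])
c=robot.get_calibration('wrist'); snap('wrist','w0.png')
R=cv2.Rodrigues(np.array(c['rvec']))[0];print(-R.T@np.array(c['tvec']).ravel(),R[2],c['intrinsics'])
print(proj(c,[[.607,-.227,.076],[.703,-.064,.06]]))
E
```

```text
t: 1.35
position: [0.554, -0.2616, 0.4042]
ee_rot: [-179.9, -0.0, 13.0]
contact_force: [0.3, -0.3, -1.1]
opening: 0.604
grip_force: 0.0
1.35 [ 0.55400151 -0.26164533  0.40423512] [-1.79928872e+02 -1.42910840e-02  1.29561405e+01] 0.6036528701903533 [ 31.29894996  23.99686089 -11.98559532  96.72908692   5.52512526
  59.88290547 -59.50191259]
[ 0.63141001 -0.24502175  0.37381049] [-0.30056225 -0.06785141 -0.95134564] [[338.8544583    0.         316.0162867 ]
 [  0.         338.8544583  242.45120576]
 [  0.           0.           1.        ]]
[[289.61698152 156.97192897]
 [111.61801333 -16.02203013]]
```

View pics/w0.png

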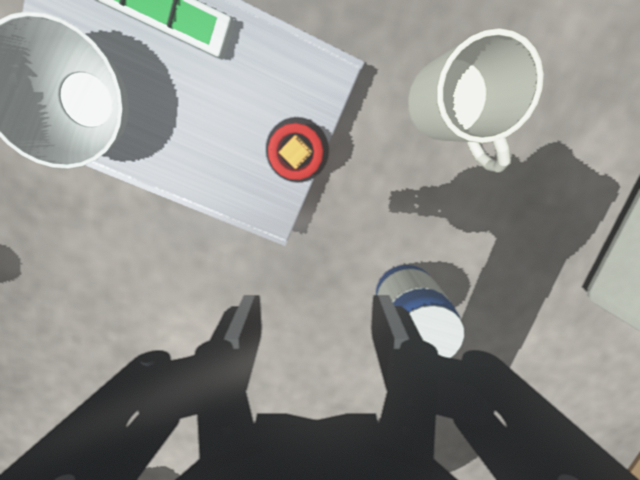

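The wrist view shows the brass spigot at (295,152) in its red collar, with the shelf edges and part of the vial at the top left. I'll measure the spigot from this and the top picture.

```bash
cat >> h.py <<'E'
def plane(im,c,z,ctr,half=.06,n=480):
    # rectified patch on plane z: col = +x world, row = +y world
    g=np.linspace(-half,half,n); X,Y=np.meshgrid(ctr[0]+g,ctr[1]+g)
    p=proj(c,np.stack([X.ravel(),Y.ravel(),np.full(X.size,z)],1)).astype(np.float32)
    return cv2.remap(im,p[:,0].reshape(n,n),p[:,1].reshape(n,n),cv2.INTER_LINEAR),2*half/(n-1)
def rect(mask,ctr,half,px):
    cs,_=cv2.findContours(mask.astype(np.uint8),cv2.RETR_EXTERNAL,cv2.CHAIN_APPROX_NONE)
    k=max(cs,key=cv2.contourArea); (x,y),(w,h),a=cv2.minAreaRect(k)
    return np.round([ctr[0]-half+x*px,ctr[1]-half+y*px],4),np.round([w*px,h*px],4),round(a,1)
E
python3 - <<'E'
from h import *
c=robot.get_calibration('wrist'); im=cv2.imread('pics/w0.png')[:,:,::-1].copy()
ct=(.607,-.227)
for z in(.076,.071):
    p,px=plane(im,c,z,ct); h=cv2.cvtColor(p,cv2.COLOR_RGB2HSV).astype(int)
    y=(h[...,0]>12)&(h[...,0]<35)&(h[...,1]>100)&(h[...,2]>80)
    r=((h[...,0]<6)|(h[...,0]>174))&(h[...,1]>150)&(h[...,2]>80)
    print(z,'spig',rect(y,ct,.06,px),'collar',rect(r|y,ct,.06,px))
# shelf yaw and bubble from top
c=robot.get_calibration('top'); im=cv2.imread('pics/top0.png')[:,:,::-1].copy()
ct=(.69,-.09); p,px=plane(im,c,.062,ct,.1); h=cv2.cvtColor(p,cv2.COLOR_RGB2HSV).astype(int)
g=(h[...,0]>45)&(h[...,0]<75)&(h[...,1]>150)
import cv2
G=cv2.morphologyEx(g.astype(np.uint8),cv2.MORPH_CLOSE,np.ones((61,61)))
print('strip',rect(G,ct,.1,px))
ct=(.484,.232); c=robot.get_calibration('top'); p,px=plane(im,c,.084,ct,.05); v=p.max(2)
print('head',rect(v<55,ct,.05,px))
E
```

```text
0.076 spig (array([ 0.6154, -0.2257]), array([0.0215, 0.0217]), 58.0) collar (array([ 0.6154, -0.2259]), array([0.0451, 0.0451]), 90.0)
0.071 spig (array([ 0.6152, -0.2254]), array([0.0218, 0.0221]), 57.9) collar (array([ 0.6153, -0.2255]), array([0.0458, 0.0457]), 26.6)
strip (array([ 0.6945, -0.1101]), array([0.0663, 0.0178]), 79.3)
head (array([0.4833, 0.2304]), array([0.0309, 0.0222]), 63.4)
```

```bash
python3 -m pendant '[{"fingers":0.2,"offset":[0.002,-0.058,0],"twist":0},{"fingers":0.2,"offset":[0.002,-0.058,0],"twist":0},{"fingers":0.2,"offset":[0.002,-0.058,0],"twist":0},{"fingers":0.2,"offset":[0.002,-0.058,0],"twist":0},{"fingers":0.2,"offset":[0.002,-0.058,0],"twist":0},{"fingers":0.2,"offset":[0.002,-0.058,0],"twist":0},{"fingers":0.2,"offset":[0.002,-0.058,0],"twist":0},{"fingers":0.2,"offset":[0.003,-0.059,0],"twist":0}]'
python3 -m pendant '[{"fingers":0.2,"offset":[0,0,0.01],"twist":-10.2},{"fingers":0.2,"offset":[0,0,0.01],"twist":-10.2},{"fingers":0.2,"offset":[0,0,0.01],"twist":-10.2},{"fingers":0.2,"offset":[0,0,0.01],"twist":-10.2},{"fingers":0.2,"offset":[0,0,0],"twist":-10.2},{"fingers":0.2,"offset":[0,0,0],"twist":0}]'
python3 - <<'E'
from h import *
s=robot.observe();print(s['t'],s['position'],s['ee_rot'],s['opening'],s['joint_pos'])
c=robot.get_calibration('wrist'); im=snap('wrist','w1.png')
ct=(.484,.231); print(proj(c,[[.484,.231,.084]]))
p,px=plane(im,c,.084,ct,.05); v=p.max(2)
print('head',rect(v<60,ct,.05,px))
p,px=plane(im,c,.034,ct,.05); h=cv2.cvtColor(p,cv2.COLOR_RGB2HSV).astype(int)
print('sleeve',rect((h[...,0]<20)&(h[...,1]>150)&(h[...,2]>60),ct,.05,px))
E
```

```text
t: 2.4
position: [0.4653, 0.1939, 0.4046]
ee_rot: [180.0, 0.0, 12.7]
contact_force: [1.5, -0.8, 0.2]
opening: 0.599
grip_force: 0.0
t: 3.15
position: [0.4659, 0.1923, 0.3642]
ee_rot: [-180.0, 0.0, 63.6]
contact_force: [-0.1, -0.4, 0.8]
opening: 0.597
grip_force: 0.0
3.15 [0.46592429 0.19225943 0.36424213] [-1.79950003e+02  3.14117350e-02  6.36280432e+01] 0.5966611708518352 [  2.76228658  19.72523345 -34.46515386 112.43236682  13.99683739
  51.99487097 -65.21289401]
[[313.88360465 183.37274418]]
head (array([0.4848, 0.2515]), array([0.0003, 0.0016]), 68.2)
sleeve (array([0.4918, 0.2467]), array([0.0101, 0.0324]), 61.9)
```

View pics/w1.png

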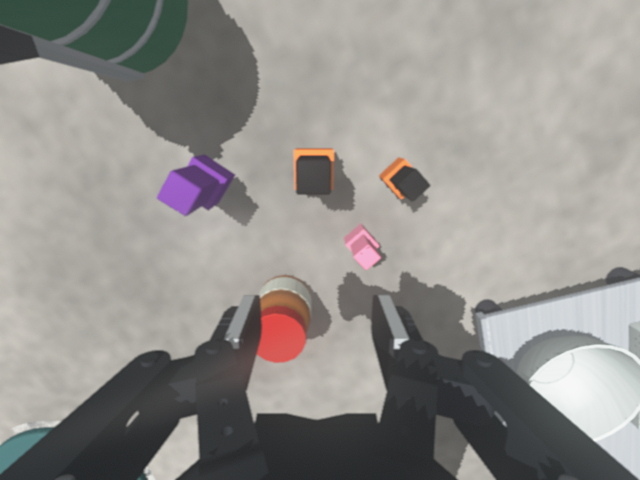

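The key stands square to the fingers: head at about (314,175), orange sleeve rim above it. Purple is at (195,185), small orange at (405,180) and pink at (363,247). I'll refine its position.

```bash
python3 - <<'E'
from h import *
c=robot.get_calibration('wrist'); im=cv2.imread('pics/w1.png')[:,:,::-1].copy()
print(im[140:205:3,314].max(1)); print(im[175,285:345:3].max(1))
ct=(.484,.231)
p,px=plane(im,c,.084,ct,.05); v=p.max(2); x=None
for th in(50,65,80):
    m=cv2.morphologyEx((v<th).astype(np.uint8),cv2.MORPH_OPEN,np.ones((9,9)))
    print(th,rect(m,ct,.05,px))
for u,vv in((296,194),(333,194),(314.5,194),(314.5,158)): print(ray(c,u,vv,.084))
E
```

```text
[178 178 177 225 246 181  66  79  80  79  78  79  78  78  77  74  75  73
  79 146 178 178]
[168 164 159 224  87  79  79  79  78  78  80  78  76  76  75  90 134 104
 106 104]Traceback (most recent call last):
  File "<stdin>", line 8, in <module>
  File "h.py", line 18, in rect
    k=max(cs,key=cv2.contourArea); (x,y),(w,h),a=cv2.minAreaRect(k)
ValueError: max() iterable argument is empty
```

```bash
python3 - <<'E'
from h import *
c=robot.get_calibration('wrist'); im=cv2.imread('pics/w1.png')[:,:,::-1].copy()
ct=(.484,.231)
p,px=plane(im,c,.084,ct,.05); v=p.max(2)
for th in(88,95):
    m=cv2.morphologyEx((v<th).astype(np.uint8),cv2.MORPH_OPEN,np.ones((25,25)))
    print(th,rect(m,ct,.05,px))
for u,vv in((296,194),(333,194),(314.5,194),(314.5,159)): print(ray(c,u,vv,.084))
psi=np.radians(63.63);tx=np.array([np.cos(psi),np.sin(psi)]);ty=np.array([np.sin(psi),-np.cos(psi)])
k=ray(c,314.5,176.5,.084)[:2]; d=k-[.46592,.19226]; print(k,d@tx,d@ty)
E
```

```text
88 (array([0.4866, 0.2361]), array([0.0278, 0.0246]), 64.1)
95 (array([0.4867, 0.2358]), array([0.0282, 0.0251]), 63.4)
[0.46885967 0.22986208 0.084     ]
[0.4934228  0.21767529 0.084     ]
[0.48114156 0.22376852 0.084     ]
[0.49239738 0.24637214 0.084     ]
[0.48685813 0.23524838] 0.047815204985481766 -0.00033457892430829514
```

```bash
python3 -m pendant '[{"fingers":0.2,"offset":[0.048,0,0],"twist":0},{"fingers":0.2,"offset":[0,0,0.05],"twist":0},{"fingers":0.2,"offset":[0,0,0.05],"twist":0},{"fingers":0.2,"offset":[0,0,0.03],"twist":0},{"fingers":0.2,"offset":[0,0,0.017],"twist":0},{"fingers":-1,"offset":[0,0,0],"twist":0},{"fingers":-1,"offset":[0,0,0],"twist":0},{"fingers":-1,"offset":[0,0,0],"twist":0},{"fingers":-1,"offset":[0,0,0],"twist":0},{"fingers":-1,"offset":[0,0,0],"twist":0}]' 90
```

```text
t: 4.45
position: [0.4873, 0.2357, 0.218]
ee_rot: [180.0, -0.0, 63.7]
contact_force: [-0.2, -0.4, 1.2]
opening: 0.294
grip_force: 88.4
```

```bash
python3 -m pendant '[{"fingers":-1,"offset":[0,0,-0.03],"twist":0},{"fingers":-1,"offset":[0,0,-0.06],"twist":0},{"fingers":-1,"offset":[0,0,-0.06],"twist":0},{"fingers":-1,"offset":[-0.04,0.0355,0],"twist":0},{"fingers":-1,"offset":[-0.04,0.0355,0],"twist":0},{"fingers":-1,"offset":[-0.04,0.0355,0],"twist":0},{"fingers":-1,"offset":[-0.04,0.0355,0],"twist":0}]'
python3 -m pendant '[{"fingers":-1,"offset":[-0.04,0.0355,0],"twist":0},{"fingers":-1,"offset":[-0.04,0.0355,0],"twist":0},{"fingers":-1,"offset":[-0.04,0.0355,0],"twist":0},{"fingers":-1,"offset":[-0.04,0.0355,0],"twist":0},{"fingers":-1,"offset":[-0.037,0.035,0],"twist":0},{"fingers":-1,"offset":[0,0,0],"twist":5.7},{"fingers":-1,"offset":[0,0,0.02],"twist":0},{"fingers":-1,"offset":[0,0,0],"twist":0}]'
python3 - <<'E'
from h import *
s=robot.observe();print(s['t'],s['position'],s['ee_rot'],s['contact_force'],s['joint_pos'])
c=robot.get_calibration('wrist'); a=snap('wrist','w2.png')
b=snap('side','s2.png')
q=proj(robot.get_calibration('side'),[[.6153,-.2257,.076]])[0];u,v=np.int32(q)
b=cv2.resize(b[v-90:v+60,u-80:u+80],(640,600),interpolation=cv2.INTER_CUBIC)[:,::1]
cv2.imwrite('pics/m2.png',np.hstack([cv2.resize(a[150:450,220:420],(400,600)),cv2.resize(b,(400,600))])[:,:,::-1])
E
```

```text
t: 5.32
position: [0.5439, 0.0278, 0.3679]
ee_rot: [180.0, -0.0, 63.8]
contact_force: [1.1, 0.6, -2.1]
opening: 0.296
grip_force: 88.8
t: 6.32
position: [0.6145, -0.2242, 0.3448]
ee_rot: [-179.7, 0.0, 58.3]
contact_force: [0.5, 0.8, -1.6]
opening: 0.293
grip_force: 89.0
6.325 [ 0.61452744 -0.22424456  0.34483805] [-1.79698185e+02  4.98174494e-02  5.82503157e+01] [ 0.47206251  0.82236301 -1.6082765 ] [ 34.2449236   33.34140945 -24.22422691  92.73149092  15.43986536
  57.57631095 -26.59827386]
```

View pics/m2.png

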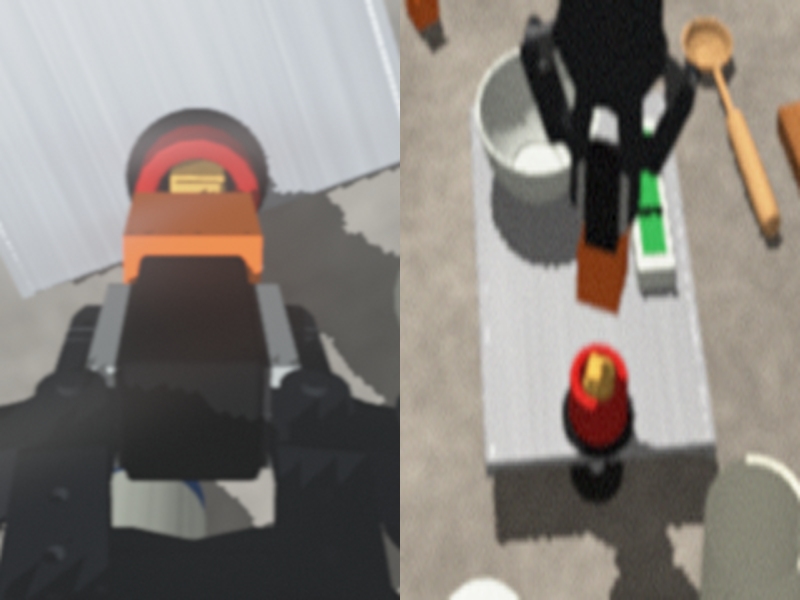

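The wrist crop on the left shows the sleeve's lower far edge from (132,193) to (257,193), parallel to the brass spigot at (197,180) behind it. The side view confirms the key hangs above the spigot. I'll compute the remaining offset.

```bash
python3 - <<'E'
from h import *
s=robot.observe();c=robot.get_calibration('wrist'); P=s['position'];psi=np.radians(s['ee_rot'][2])
tx=np.array([np.cos(psi),np.sin(psi)]);ty=np.array([np.sin(psi),-np.cos(psi)])
f=lambda u,v,z:(lambda d:(round(d@tx,4),round(d@ty,4)))(ray(c,u,v,z)[:2]-P[:2])
zb=P[2]-.217
cr=lambda x,y:(220+x/2,150+y/2)
print('sleeve lower edge L,R',f(*cr(132,193),zb),f(*cr(257,193),zb))
print('sleeve upper edge L,R',f(*cr(125,236),zb+.034),f(*cr(263,236),zb+.034))
print('spigot L,R',f(*cr(170,180),.076),f(*cr(224,180),.076))
# spigot far edge & collar from image segmentation
im=cv2.imread('pics/w2.png')[:,:,::-1].copy(); h=cv2.cvtColor(im,cv2.COLOR_RGB2HSV).astype(int)
y=(h[...,0]>14)&(h[...,0]<35)&(h[...,1]>80)&(h[...,2]>90); y[:225]=0;y[250:]=0;y[:,:295]=0;y[:,345:]=0
r=((h[...,0]<5)|(h[...,0]>174))&(h[...,1]>150)&(h[...,2]>80)
ys,xs=np.where(y);print('brass px',xs.min(),xs.max(),ys.min(),ys.max(),np.bincount(ys)[225:])
ys,xs=np.where(r[200:250,270:370]);print('red px',xs.min()+270,xs.max()+270,ys.min()+200)
d=np.array([.6153,-.2257])-P[:2];print('w0 spigot est',d@tx,d@ty, 'proj',proj(c,[[.6153,-.2257,.076]]))
E
```

```text
sleeve lower edge L,R (np.float64(0.0154), np.float64(-0.0169)) (np.float64(0.0155), np.float64(0.0194))
sleeve upper edge L,R (np.float64(0.0159), np.float64(-0.0157)) (np.float64(0.0159), np.float64(0.0178))
spigot L,R (np.float64(0.0023), np.float64(-0.0077)) (np.float64(0.0024), np.float64(0.0124))
brass px 304 332 231 245 [ 0  0  0  0  0  0  7 13 20 24 26 26 27 28 29 29 28 28 28 28 26]
red px 289 346 240
w0 spigot est -0.0011029139320070914 0.0006114417393946407 proj [[316.20604721 244.40480406]]
```

```bash
python3 -m pendant '[{"fingers":-1,"offset":[0,0.0008,0.02],"twist":0},{"fingers":-1,"offset":[0,0,0.02],"twist":0},{"fingers":-1,"offset":[0,0,0.012],"twist":0},{"fingers":-1,"offset":[0,0,0.006],"twist":0},{"fingers":-1,"offset":[0,0,0.006],"twist":0},{"fingers":-1,"offset":[0,0,0],"twist":0}]' 110
```

```text
t: 7.18
position: [0.6171, -0.2246, 0.2917]
ee_rot: [179.9, 0.1, 58.1]
contact_force: [-15.4, 5.4, 45.0]
opening: 0.287
grip_force: 114.5
```

Contact at the spigot's top rim, not yet entered. I'll back off and look again.

```bash
python3 -m pendant '[{"fingers":-1,"offset":[0,0,-0.012],"twist":0},{"fingers":-1,"offset":[0,0,-0.013],"twist":0},{"fingers":-1,"offset":[0,0,0],"twist":0},{"fingers":-1,"offset":[0,0,0],"twist":0}]'
python3 - <<'E'
from h import *
s=robot.observe();print(s['t'],s['position'],s['ee_rot'],s['contact_force'])
a=snap('wrist','w3.png'); cal=robot.get_calibration('wrist')
b=snap('side','s3.png'); cs=robot.get_calibration('side')
u,v=np.int32(proj(cs,[[.6153,-.2257,.09]])[0]); print(u,v)
b=b[v-40:v+35,u-25:u+25]
cv2.imwrite('pics/m3.png',np.hstack([cv2.resize(a[190:340,260:370],(400,545),interpolation=cv2.INTER_CUBIC),cv2.resize(b,(363,545),interpolation=cv2.INTER_CUBIC)])[:,:,::-1])
E
```

```text
t: 7.68
position: [0.6159, -0.226, 0.3076]
ee_rot: [-179.9, 0.0, 58.1]
contact_force: [-0.8, 0.2, -2.0]
opening: 0.291
grip_force: 108.5
7.675 [ 0.61591537 -0.22601031  0.30760341] [-1.79916695e+02  1.68982644e-02  5.80545263e+01] [-0.81832483  0.18273009 -1.98470941]
356 303
```

View pics/m3.png

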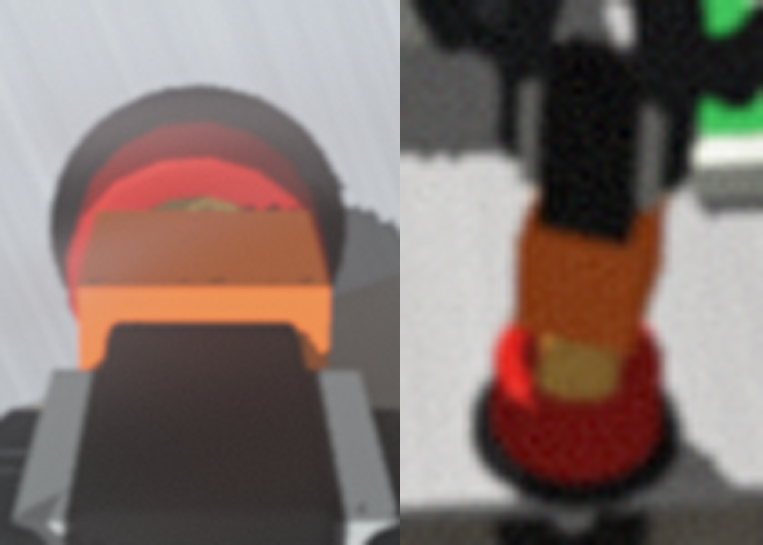

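The left crop shows the sleeve's lower edge centred at (202,212) above a thin strip of brass around (200,203). The right crop shows sleeve and brass both centred near x=578. Too much is hidden to judge, so I'll step back along tool x at the same yaw and measure spigot and key in the same view.

```bash
python3 -m pendant '[{"fingers":-1,"offset":[0,0,-0.02],"twist":0},{"fingers":-1,"offset":[-0.05,0,-0.02],"twist":0},{"fingers":-1,"offset":[0,0,0],"twist":0},{"fingers":-1,"offset":[0,0,0],"twist":0}]'
cat > m.py <<'E'
from h import *
s=robot.observe();P=s['position'];psi=np.radians(s['ee_rot'][2]);c=robot.get_calibration('wrist');im=snap('wrist','w_%d.png'%(s['t']*100))
tx=np.array([np.cos(psi),np.sin(psi)]);ty=np.array([np.sin(psi),-np.cos(psi)])
ct=P[:2]+.05*tx
print(s['t'],P,s['ee_rot'])
for z in(.076,.072):
    p,px=plane(im,c,z,ct); h=cv2.cvtColor(p,cv2.COLOR_RGB2HSV).astype(int)
    y=(h[...,0]>12)&(h[...,0]<35)&(h[...,1]>100)&(h[...,2]>80)
    r=((h[...,0]<6)|(h[...,0]>174))&(h[...,1]>150)&(h[...,2]>80)
    if z==.076: cv2.imwrite('pics/p.png',p[:,:,::-1])
    for n,m in(('spig',y),('collar',r|y)):
        q=rect(m,ct,.06,px); d=q[0]-P[:2]; print(z,n,q,'tool',(d@tx).round(4),(d@ty).round(4))
E
python3 m.py; python3 - <<'E'
from h import *
im=snap('top','top2.png');c=robot.get_calibration('top')
for f in('top0','top2'):
    im=cv2.imread(f'pics/{f}.png')[:,:,::-1].copy()
    ct=(.69,-.09); p,px=plane(im,c,.061,ct,.1); cv2.imwrite(f'pics/v_{f}.png',p[:,:,::-1]); h=cv2.cvtColor(p,cv2.COLOR_RGB2HSV).astype(int)
    g=(h[...,0]>45)&(h[...,0]<75)&(h[...,1]>120)
    w=(h[...,1]<45)&(h[...,2]>185)
    ys,xs=np.where(g); print(f,'green y range',ct[1]-.1+np.array([ys.min(),ys.max()])*px, g.sum())
im=cv2.imread('pics/w_%d.png'%0) if 0 else None
a=cv2.imread('pics/v_top0.png');b=cv2.imread('pics/v_top2.png');d=cv2.imread('pics/p.png')
R=lambda x:cv2.resize(x,(260,260))
cv2.imwrite('pics/m4.png',np.hstack([R(a),R(b),R(d)]))
E
```

```text
t: 8.28
position: [0.5897, -0.2685, 0.3497]
ee_rot: [179.9, -0.0, 58.0]
contact_force: [-0.0, -0.7, -2.9]
opening: 0.29
grip_force: 108.6
8.275 [ 0.58974464 -0.26850182  0.34973587] [ 1.79929738e+02 -3.15192250e-02  5.80132880e+01]
0.076 spig (array([ 0.6125, -0.2293]), array([0.0226, 0.0215]), 63.4) tool 0.0453 -0.0015
0.076 collar (array([ 0.6132, -0.2288]), array([0.0438, 0.0454]), 52.7) tool 0.0461 -0.0011
0.072 spig (array([ 0.6121, -0.2298]), array([0.0231, 0.0218]), 63.9) tool 0.0447 -0.0015
0.072 collar (array([ 0.6128, -0.2294]), array([0.0445, 0.0461]), 57.1) tool 0.0454 -0.0012
top0 green y range [-0.14448852 -0.04386221] 7813
top2 green y range [-0.14407098 -0.04386221] 7617
```

View pics/m4.png

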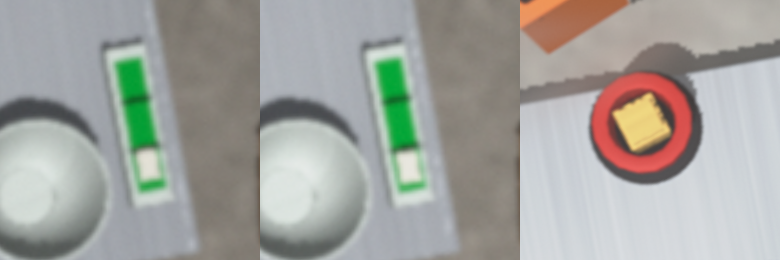

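```bash
python3 - <<'E'
from h import *
# offsets relative to camera pose now: same yaw; rebuild w3 camera by shifting tvec
c=robot.get_calibration('wrist');s=robot.observe();P0=s['position']
def shifted(P):
    R=cv2.Rodrigues(np.array(c['rvec']))[0];t=np.array(c['tvec']).ravel()-R@(np.array(P)-P0);return dict(c,tvec=t)
psi=np.radians(58);tx=np.array([np.cos(psi),np.sin(psi)]);ty=np.array([np.sin(psi),-np.cos(psi)])
P=np.array([.6159,-.2260,.3076]);c3=shifted(P)
f=lambda c,P,u,v,z:(lambda d:(round(d@tx,4),round(d@ty,4)))(ray(c,u,v,z)[:2]-P[:2])
m=lambda x,y:(260+x/3.636,190+y/3.636)
zb=P[2]-.217
print('key low edge',f(c3,P,*m(97,212),zb),f(c3,P,*m(308,212),zb),'upper',f(c3,P,*m(78,286),zb+.034),f(c3,P,*m(331,286),zb+.034))
print('brass far',f(c3,P,*m(160,207),.072),f(c3,P,*m(205,198),.072),f(c3,P,*m(240,208),.072))
print('collar far',f(c3,P,*m(200,158),.071),'L/R outer',f(c3,P,*m(72,240),.071))
# now view: key lower edge and spigot top face
import glob
fn=sorted(glob.glob('pics/w_*.png'))[-1];im=cv2.imread(fn)[:,:,::-1].copy()
h=cv2.cvtColor(im,cv2.COLOR_RGB2HSV).astype(int)
o=((h[...,0]<=20)&(h[...,1]>140)&(h[...,2]>70));o[:150]=0
u,v=proj(c,[[.6125,-.2293,.076]])[0];print('spig px',u,v)
for vv in range(225,300,5):
    xs=np.where(o[vv,250:390])[0]+250; print(vv,(xs.min(),xs.max(),h[vv,317]) if len(xs) else None)
# side view s3 & s2: brass/orange blobs
cs=robot.get_calibration('side')
b=cv2.cvtColor(cv2.imread('pics/side0.png'),cv2.COLOR_BGR2HSV).astype(int)
U,V=np.int32(proj(cs,[[.6153,-.2257,.076]])[0])
y=(b[...,0]>12)&(b[...,0]<35)&(b[...,1]>110)&(b[...,2]>80)
ys,xs=np.where(y[V-15:V+15,U-15:U+15]);print('side0 brass',xs.mean()+U-15,ys.mean()+V-15,len(xs),'pred',proj(cs,[[.6153,-.2257,.074],[.6123,-.2294,.074]]))
ct=robot.get_calibration('top')
b=cv2.cvtColor(cv2.imread('pics/top0.png'),cv2.COLOR_BGR2HSV).astype(int)
y=(b[...,0]>12)&(b[...,0]<35)&(b[...,1]>110)&(b[...,2]>80)
ys,xs=np.where(y[210:240,415:447]);uv=(xs.mean()+415,ys.mean()+210);print('top0 brass',uv,ray(ct,*uv,.076),'pred',proj(ct,[[.6153,-.2257,.076],[.6123,-.2294,.076]]))
E
```

```text
key low edge (np.float64(0.0144), np.float64(-0.0162)) (np.float64(0.0146), np.float64(0.0175)) upper (np.float64(0.0156), np.float64(-0.0159)) (np.float64(0.0158), np.float64(0.0178))
brass far (np.float64(0.009), np.float64(-0.0068)) (np.float64(0.0107), np.float64(0.0011)) (np.float64(0.0089), np.float64(0.0072))
collar far (np.float64(0.0177), np.float64(0.0002)) L/R outer (np.float64(0.0024), np.float64(-0.0226))
spig px 313.43587401232276 183.6244340386675
225 None
230 None
235 None
240 None
245 None
250 (np.int64(288), np.int64(343), array([ 10, 140, 169]))
255 (np.int64(317), np.int64(345), array([ 10, 142, 169]))
260 (np.int64(310), np.int64(347), array([ 10, 149, 168]))
265 (np.int64(304), np.int64(348), array([ 10, 153, 168]))
270 (np.int64(283), np.int64(350), array([ 12, 164, 238]))
275 (np.int64(282), np.int64(350), array([ 12, 164, 239]))
280 (np.int64(283), np.int64(349), array([ 7, 61, 75]))
285 (np.int64(282), np.int64(349), array([ 6, 65, 74]))
290 (np.int64(283), np.int64(347), array([ 7, 60, 72]))
295 None
side0 brass 355.2803738317757 311.5607476635514 107 pred [[356.11843015 308.84910391]
 [355.23131522 310.39955535]]
top0 brass (np.float64(431.1544715447154), np.float64(223.64227642276424)) [ 0.60961369 -0.22789509  0.076     ] pred [[429.92677653 221.08340602]
 [431.76069553 222.39386873]]
```

The wrist, side and top views now agree that the spigot lies about 4–5 mm farther back along tool x than my first aim. It is also about 2 mm toward −y, and its yaw is nearer 62°. I'll correct and try again gently.

```bash
python3 -m pendant '[{"fingers":-1,"offset":[0.047,-0.0018,0],"twist":-3.5},{"fingers":-1,"offset":[0,0,0.03],"twist":0},{"fingers":-1,"offset":[0,0,0.022],"twist":0},{"fingers":-1,"offset":[0,0,0.003],"twist":0},{"fingers":-1,"offset":[0,0,0.003],"twist":0},{"fingers":-1,"offset":[0,0,0.003],"twist":0},{"fingers":-1,"offset":[0,0,0],"twist":0}]'
```

```text
t: 9.25
position: [0.6133, -0.2279, 0.289]
ee_rot: [179.9, 0.0, 61.5]
contact_force: [-1.5, -0.3, 3.1]
opening: 0.292
grip_force: 109.2
```

It has entered freely. I'll press on.

```bash
python3 -m pendant '[{"fingers":-1,"offset":[0,0,0.005],"twist":0},{"fingers":-1,"offset":[0,0,0.005],"twist":0},{"fingers":-1,"offset":[0,0,0.005],"twist":0},{"fingers":-1,"offset":[0,0,0],"twist":0}]'
```

```text
t: 9.75
position: [0.6134, -0.228, 0.2731]
ee_rot: [179.9, 0.0, 61.5]
contact_force: [-0.8, -0.9, 6.2]
opening: 0.287
grip_force: 109.7
```

```bash
python3 -m pendant '[{"fingers":-1,"offset":[0,0,0.003],"twist":0},{"fingers":-1,"offset":[0,0,0.002],"twist":0},{"fingers":-1,"offset":[0,0,0.001],"twist":0},{"fingers":-1,"offset":[0,0,0],"twist":0}]'
```

```text
t: 10.25
position: [0.6135, -0.2278, 0.2697]
ee_rot: [179.9, 0.1, 61.5]
contact_force: [-6.6, -0.3, 20.5]
opening: 0.29
grip_force: 111.3
```

Home: 20 N, at the expected height. Now I'll turn clockwise and measure the bubble.

```bash
python3 -m pendant '[{"fingers":-1,"offset":[0,0,0],"twist":8},{"fingers":-1,"offset":[0,0,0],"twist":8},{"fingers":-1,"offset":[0,0,0],"twist":8},{"fingers":-1,"offset":[0,0,0],"twist":8},{"fingers":-1,"offset":[0,0,0],"twist":8},{"fingers":-1,"offset":[0,0,0],"twist":8},{"fingers":-1,"offset":[0,0,0],"twist":4},{"fingers":-1,"offset":[0,0,0],"twist":0}]'
cat > b.py <<'E'
from h import *
import sys
s=robot.observe();print(s['t'],s['position'],s['ee_rot'],s['contact_force'],s['joint_pos'][6])
def bub(im,c,save=None):
    # profile along vial: strip axis (yaw of shelf ~ -10.5deg)
    a=np.radians(79.3);ax=np.array([np.cos(a),np.sin(a)]);nx=np.array([ax[1],-ax[0]]);mid=np.array([.6945,-.1])
    n=400;t=np.linspace(-.07,.07,n);w=np.linspace(-.03,.03,120)
    X=mid[:,None,None]+ax[:,None,None]*t[None,None]+nx[:,None,None]*w[None,:,None]
    p=proj(c,np.stack([X[0].ravel(),X[1].ravel(),np.full(X[0].size,.061)],1)).astype(np.float32)
    o=cv2.remap(im,p[:,0].reshape(120,n),p[:,1].reshape(120,n),cv2.INTER_LINEAR)
    if save: cv2.imwrite(save,cv2.resize(o,(800,240))[:,:,::-1])
    return o
tag='%d'%(s['t']*100)
for n in('top','side'):
    im=snap(n,n+tag+'.png'); o=bub(im,robot.get_calibration(n),f'pics/b_{n}{tag}.png')
    h=cv2.cvtColor(o,cv2.COLOR_RGB2HSV).astype(int); g=(h[...,0]>45)&(h[...,0]<75)&(h[...,1]>120)
    r=np.where(g.sum(1)>20)[0]; 
    if len(r)==0: print(n,'hidden');continue
    row=int(np.median(r)); q=o[row-4:row+5].mean(0)
    lab=''.join('W' if x[0]>120 and x[2]>100 else 'G' if x[1]>100 and x[0]<80 else 'k' if x.max()<100 else '.' for x in q[::4])
    print(n,lab)
E
python3 b.py
```

```text
t: 11.25
position: [0.6136, -0.2291, 0.2698]
ee_rot: [179.7, -0.1, 9.5]
contact_force: [-5.8, -2.0, 16.0]
opening: 0.286
grip_force: 111.0
11.25 [ 0.61355283 -0.22910652  0.26979371] [ 1.79749334e+02 -1.28577691e-01  9.48680926e+00] [-5.84160438 -1.97009201 16.04920155] -69.7758945745836
top WWWWWWWWWWWWWWWWWWW.GGGGGGGGGGGGGGGGGGGGGGGGGGGGGGGGG.WWWWWWWWWWWWWWWWWW.GGGGGGGGGGGGGGGGGG.WWWWWWWW
side kkkkkkkkkkkkkkk.....GGGGGGGGGGGGGGGGGGGGGkkkGGGGGGGGG.WWWWWWWWW.kkkkkkkkkkkkkkkkkkkkkkkkkkkkkkkkkkkk
```

About 8.5 mm remains, so another 18° or so.

```bash
python3 -m pendant '[{"fingers":-1,"offset":[0,0,0.0005],"twist":6},{"fingers":-1,"offset":[0,0,0.0005],"twist":6},{"fingers":-1,"offset":[0,0,0],"twist":6},{"fingers":-1,"offset":[0,0,0],"twist":0},{"fingers":-1,"offset":[0,0,0],"twist":0}]'
python3 b.py; ls pics/b_*; python3 -c "
import cv2,glob
f=sorted(glob.glob('pics/b_top*'))[-1];g=sorted(glob.glob('pics/b_side*'))[-1];print(f,g)
cv2.imwrite('pics/fin.png',cv2.vconcat([cv2.imread(f),cv2.imread(g)]))"
```

```text
t: 11.98
position: [0.6133, -0.2297, 0.2697]
ee_rot: [179.8, -0.2, -8.5]
contact_force: [-8.3, -2.0, 23.8]
opening: 0.286
grip_force: 111.7
11.975 [ 0.613335   -0.22968884  0.26970854] [179.77714327  -0.1948264   -8.52990155] [-8.26363622 -2.04592748 23.78584856] -85.01404654443665
top WWWWWWWWWWWWWWWWWWW.GGGGGGGGGGGGGGGGGGGGGGGGGGGWWWWWWWWWWWWWWWWWWWWGGGGGGGGGGGGGGGGGGGGGGGG.WWWWWWWW
side ......WWWWWWWWWWWWWW.GGGGGGGGGGGGGGGGGGGGGkkGGG.WWWWWWWWWWWWWWWWkkkkkkkkkkkkkkkkkkkkkkkkkkkkkkkkkkkk
pics/b_side1125.png
pics/b_side1197.png
pics/b_top1125.png
pics/b_top1197.png
pics/b_top1197.png pics/b_side1197.png
```

View pics/fin.png

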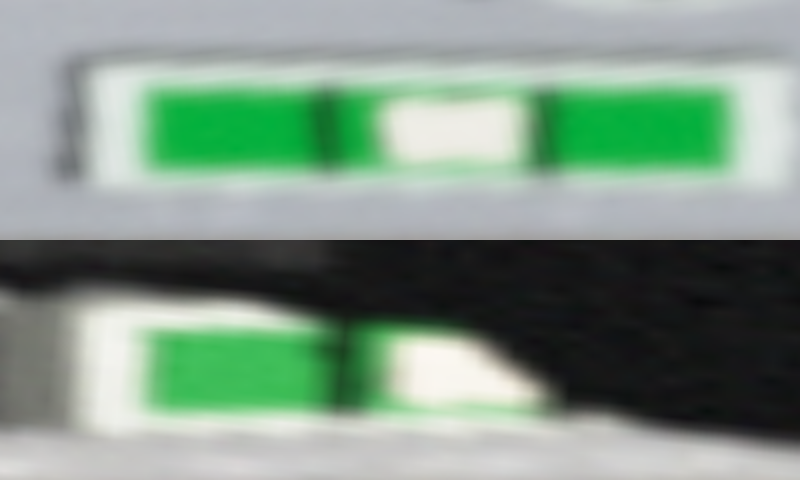

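The bubble (383–528, centre 456) now lies between the lines (327 and 543, middle 435), about 4 mm off centre. Another 8° will centre it.

```bash
python3 -m pendant '[{"fingers":-1,"offset":[0,0,0],"twist":4},{"fingers":-1,"offset":[0,0,0],"twist":4},{"fingers":-1,"offset":[0,0,0],"twist":0},{"fingers":-1,"offset":[0,0,0],"twist":0},{"fingers":-1,"offset":[0,0,0],"twist":0}]'
python3 b.py
```

```text
t: 12.7
position: [0.6132, -0.2299, 0.2697]
ee_rot: [179.8, -0.2, -16.5]
contact_force: [-7.9, -2.4, 24.3]
opening: 0.29
grip_force: 111.8
12.7 [ 0.61319661 -0.22991245  0.26973572] [179.79993832  -0.21616802 -16.52867568] [-7.8737249  -2.39650192 24.27082299] -91.76511312233139
top WWWWWWWWWWWWWWWWWWW.GGGGGGGGGGGGGGGGGGGGGGGG.WWWWWWWWWWWWWWWWWWW.GGGGGGGGGGGGGGGGGGGGGGGGGGWWWWWWWWW
side .......WWWWWWWWWWWWW.GGGGGGGGGGGGGGGGGGGGGkkk.WWWWWWWWWWWWWWWWWWW.kkkkkkkkkkkkkkkkkkkkkkkkkkkkkkkkkk
```

```bash
python3 -c "
from station import robot
print(robot.close_job())"
```

```text
the job is handed in; nothing more can be done
None
```

I handed the job in at about 13 s: the orange key was still gripped and pressed home on the spigot at about 24 N, and the last top view had the bubble within about 1 mm of the vial's middle. The first try landed on the spigot's rim at about 45 N; I backed off, re-aimed and it went on freely, and the bystanders were not checked afterwards.

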